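# Load the firing deck and set its hold-time slider

## Task

Load the firing deck of the porcelain furnace: thread the wide dark ring down the steel locating post until it lies fully home on the deck's pale plate, then the small cream ring down the same post until it lies flat on the dark one, guiding each ring down rather than letting it drop. Then slide the deck's black slider along its track until the middle of its grip lines up with the green marker. Leave the other things on the bench where they are.

Things in the scene. Friction and masses are not known exactly. Their poses are not given: they have to be found in the camera images.
- deck: low white loading deck with a dark grey top, 256 x 236 mm, fixed, standing at a varying place and yaw on the bench; origin at the centre of its underside, z up; its dark top is 50 mm up. The slider's track lies along the deck's y on the near (-x) part, the post on the far (+x) part, 35 mm beyond the origin.
- post_base (a point): foot of the steel locating post, on top of the round cream plate (132 mm across, 54 mm above the bench) on which the dark ring must lie; axes as the deck's. The post is fixed, upright, 14 mm in diameter and 45 mm tall, its last 5 mm tapering to 6 mm.
- post_tip (a point): top of the locating post, 45 mm above post_base
- dark_ring: the wide ring: near-black ceramic, outer diameter 58 mm, bore 19 mm, 16 mm high, about 110 g, lying flat on the bench; origin at the centre of its underside, z along its axis
- pale_ring: the small ring: cream ceramic, outer diameter 42 mm, bore 19 mm, 16 mm high, about 55 g, lying flat on the bench; origin at the centre of its underside, z along its axis
- hold_slider (a joint): the slider's position along its track, m: 0 to 0.12, growing along the deck's +y; at 0.06 it is level with the deck's origin. It stays where left and takes about 2 N to move.
- hold_slider_top (a point): centre of the top of the slider's black grip, a block 28 mm (deck x) by 20 mm (deck y) and 40 mm tall; its top is 54.5 mm above the deck's dark top (104.5 mm above the bench). The grip stands on an aluminium track 40 mm wide, 170 mm long and 14 mm high, 90 mm nearer than the deck's origin.
- marker: green marker fixed on the deck's dark top beside the track, on the post's side, 6 mm high, 25 mm long (deck x) and 10 mm wide (deck y), with its narrow end pointing at the track; origin 9 mm behind that end, on its underside and centre line, axes as the deck's. Its y line is the slider's target; it sits at another place along the track each time.
- jar_blue: small jar with a blue cap, 40 mm across, 45 mm tall; leave alone; origin under its centre
- jar_red: small jar with a red cap, 40 mm across, 45 mm tall; leave alone; origin under its centre
- pin_disc: pinkish firing disc without a bore, 64 mm across, 14 mm high, with three thin steel pins 20 mm tall on top; leave alone; origin under its centre
- tweezers: steel tweezers lying along their x, 126 mm long, 18 mm wide, 7 mm high; leave alone; origin under the middle
- seal_ring: thin-walled black rubber sealing ring, 72 mm across with a 52 mm opening, 9 mm high, to the right of the deck's far end; not wanted, leave alone; origin under its centre
- spray_bottle: white spray bottle, 70 mm across, 190 mm tall, far to the left; leave alone; origin under its centre
There are look-alikes about, which are no part of the job. Several things have the shape of the pale_ring; the one meant has the colours described above. Of the things that look like the dark_ring, the smallest one is meant.

How it is judged:
On the way, in this order (a step that is already met when the one before it is completed fails the run):
1. the wide dark ring is fully home on the pale plate, round the post, before the cream ring is on it (z of dark_ring in the frame of post_base between -0.003 and 0.0035 m and horizontal distance between dark_ring and post_base below 0.0045 m and angle between dark_ring's own z axis and vertical below 0.07 rad and horizontal distance between pale_ring and post_base above 0.03 m), for 0.2 s.
2. the cream ring is fully home on the dark ring, round the post, the slider not yet at the marker (z of dark_ring in the frame of post_base between -0.003 and 0.0035 m and horizontal distance between each of dark_ring, pale_ring and post_base below 0.0045 m and angle between each of dark_ring, pale_ring's own z axis and vertical below 0.07 rad and z of pale_ring in the frame of post_base between 0.0125 and 0.0205 m and not (y of hold_slider_top in the frame of marker between -0.006 and 0.006 m)), for 0.2 s.
3. the slider's grip is level with the green marker, both rings still home (z of dark_ring in the frame of post_base between -0.003 and 0.0035 m and horizontal distance between each of dark_ring, pale_ring and post_base below 0.0045 m and angle between each of dark_ring, pale_ring's own z axis and vertical below 0.07 rad and z of pale_ring in the frame of post_base between 0.0125 and 0.0205 m and y of hold_slider_top in the frame of marker between -0.006 and 0.006 m), for 0.2 s.
At the end, for the whole second after the job is handed in: Both rings rest flat round the post, within 4.5 mm of its axis: the dark one within 3.5 mm of the pale plate, the cream one on it (underside 12.5 to 20.5 mm above the plate). The slider is at rest, its grip's middle within 6 mm, along the track, of the green marker (all of step 3 and linear speed of each of dark_ring, pale_ring below 0.02 m/s and velocity of joint hold_slider between -0.01 and 0.01 m/s); the robot touches nothing.
It fails at once if a ring is dropped down the post (it falls faster than 0.45 m/s along it) ((horizontal distance between dark_ring and post_base below 0.01 m and z of dark_ring in the frame of post_base below 0.045 m and linear speed of dark_ring above 0.45 m/s) or (horizontal distance between pale_ring and post_base below 0.01 m and z of pale_ring in the frame of post_base below 0.045 m and linear speed of pale_ring above 0.45 m/s)).
It fails at once if another thing on the bench is shoved more than 30 mm or knocked over (distance of any of jar_blue, jar_red, pin_disc, tweezers, seal_ring, spray_bottle from where it was at the start of the episode above 0.03 m or angle between any of jar_blue, jar_red, pin_disc, tweezers, seal_ring, spray_bottle's own z axis and vertical above 0.6 rad).
It also fails if it takes over 64 s, if anything falls off the work surface, if the arm or the gripper's body presses on something with over 40 N, if the wrist force passes 120 N, or if a joint passes its speed limit or range.

## Robot

A 7-joint arm with a two-finger parallel gripper is mounted at the origin on the work surface. World frame = base frame: x ahead of the robot, y to its left, z up, the work surface at z = 0. Lengths are in m, angles in rad, forces in N, time in s.
With the tool pointing down it reaches from about 0.4 to 0.85 m from the base axis. Payload 10.4 kg.
Tool frame: the origin (TCP) lies midway between the tips of the shut fingers; the grasp point (between the pads) lies r.grip_point_offset behind it (r.grip_point_offset is the distance from the TCP to the grasp point, in m); z points along the fingers, y is the line along which they close (so a half turn about z gives the same grasp; the last joint's range is limited). The gripper opens to 87 mm and grips with 3 to 60 N. Pads are 19 mm wide; open, the fingers measure 117 mm over their backs; the gripper's body (75 mm by 190 mm) begins 51 mm behind the grasp point.
Start: joints at [1.094, 0.332, -0.065, 1.46, 0.022, 1.35, -0.088], TCP at [0.274, -0.562, 0.223] pointing down, gripper open.
Joint ranges: [-2.6, 2.6], [-0.5, 2.12], [-1.47, 1.34], [0.16, 2.42], [-1.27, 4.41], [0.06, 2.06], [-2.6, 2.6]. Speed limits (rad/s): [2.22, 2.22, 2.79, 2.79, 3.14, 3.14, 3.14].

## Interface

Orientations are given as a unit quaternion [x, y, z, w].
In Python, from bench import r gives the robot as it stands.
- The arm moves only by the tool play_rows, never from a script. Its arguments are lists of equal length, an entry for each row: "claw": the closure, from 0 (fully open) to 1 (shut); "delta_pos": the shift along the tool's x, y, z scaled (see below), a list of three; "delta_rot": the turn, a rotation vector about the tool's x, y, z scaled (see below), a list of three. A call has 1 to 8 rows; each row shifts and turns the commanded pose from where the row before left it, along the tool's axes as they then stand; what a row does not reach is not made up. The controller multiplies each number of a shift by 200 mm and each number of a turn by pi rad. A row lasts 1/10 s, in which the tool goes at most 50 mm and 8.59 degrees, less where a joint would pass 70% of its speed; a pose out of reach is approached as far as the arm can. A call with a number of a shift or a turn outside -1 to 1 is refused whole. A call with a gripper value outside its range is refused whole. The fingers move at their own pace and stop on an object; "squeeze" is the grip in N (left out, the last holds). Time passes only in rows, so rows that do not move let the fingers close. It gives the time, the measured TCP pose, the force, the opening and the grip force at its end, in the units of the state.
- r.read_state(): the state, without advancing time (a new reading comes with each control period).
- r.camera(name): name is "scene" or "top" or "wrist"; returns a dict with "pixels" (400x640x3 uint8, red, green, blue), "camera_matrix" (3x3 intrinsics, pixels), "cam_to_world" (4x4, takes a point from camera to world coordinates); the wrist camera has in their place "hand_eye" (4x4, takes a point from camera to tool coordinates, whose origin is the TCP and whose axes are the flange's). Camera axes: x right, y up, looking along -z (the intrinsics and any distortion apply to the point x, -y, -z); pixel columns grow to the right and rows downward; lengths in m; the calibration is good to about 2 mm. A picture is of the moment at which its call begins: read the wrist's pose just before it. There is no depth.
- r.close_job(): hands the job in; it is judged then, once.
The state is a dict: "time": time; "joint_positions": joint angles; "joint_vel": joint speeds; "joint_torque": joint torques, N m; "ee_pos": TCP position; "eef_rot": TCP orientation; "ft_force": force on the tool from outside, world axes, zero at the start; "torque": the same for the moment, N m; "width": finger opening in m; "grip_force": force on a finger pad.
Only numpy, scipy, OpenCV 4.12 (cv2) and the standard library are available. Lean on these libraries where they do the work, as an engineer would, in place of code of your own. Each camera call takes 0.05 s, during which the arm holds its last target. There are 200 camera calls.

## Working session

There is one attempt and no reset: what is moved stays moved. The work goes in short steps, Python scripts to look and compute and a tool call to move; the robot and the scene stay as the last step left them, time stands still between calls to the robot, and variables do not carry over. Pictures are saved under pics/ and viewed, at most 10 in all, crops included, and the job is handed in when it is done.

Besides the shell and the picture viewer there is one more tool, called after "Emit:" by a JSON object that holds its "api" and its "payload". play_rows: Moves the arm, as the interface text tells. Shifts and turns lie within -1 to 1; 1 stands for 200 mm of shift or pi rad of turn. Its arguments: {"type":"object","properties":{"claw":{"type":"array"},"delta_pos":{"type":"array"},"delta_rot":{"type":"array"},"squeeze":{"type":"number"}},"required":["claw","delta_pos","delta_rot"]}

```bash
ls; mkdir -p pics; cat > h.py <<'E'
import numpy as np, cv2
from scipy.spatial.transform import Rotation as R
from bench import r
def cam(n):
    s=r.read_state(); c=r.camera(n)
    T=c.get("cam_to_world")
    if T is None:
        M=np.eye(4); M[:3,:3]=R.from_quat(s["eef_rot"]).as_matrix(); M[:3,3]=s["ee_pos"]; T=M@np.array(c["hand_eye"])
    return np.array(c["pixels"]),np.array(c["camera_matrix"]),np.array(T),c
def ray(K,T,uv,z):
    d=np.array([(uv[0]-K[0,2])/K[0,0],-(uv[1]-K[1,2])/K[1,1],-1]); d=T[:3,:3]@d
    return T[:3,3]+d*(z-T[2,3])/d[2]
def proj(K,T,p):
    q=T[:3,:3].T@(np.array(p)-T[:3,3]); return np.array([K[0,2]+K[0,0]*q[0]/-q[2],K[1,2]+K[1,1]*q[1]/q[2]])
E
python3 - <<'E'
from h import *
for n in ["scene","top","wrist"]:
    p,K,T,c=cam(n); cv2.imwrite(f"pics/{n}0.png",p[:,:,::-1]); print(n,c.keys(),K.tolist(),T.round(3).tolist())
print(r.read_state(), r.grip_point_offset)
E
```

```text
pics
scene dict_keys(['pixels', 'camera_matrix', 'cam_to_world']) [[431.1927167578019, 0.0, 315.9303771555712], [0.0, 431.1927167578019, 200.06749828099822], [0.0, 0.0, 1.0]] [[-0.892, -0.335, 0.304, 0.919], [0.452, -0.677, 0.581, 0.793], [0.011, 0.656, 0.755, 1.03], [0.0, 0.0, 0.0, 1.0]]
top dict_keys(['pixels', 'camera_matrix', 'cam_to_world']) [[420.3264138897912, 0.0, 321.4555714822152], [0.0, 420.3264138897912, 200.22123137899254], [0.0, 0.0, 1.0]] [[0.009, 0.99, -0.141, 0.348], [-1.0, 0.01, 0.002, 0.076], [0.003, 0.141, 0.99, 1.342], [0.0, 0.0, 0.0, 1.0]]
wrist dict_keys(['pixels', 'camera_matrix', 'hand_eye']) [[336.7322236217442, 0.0, 323.1243135592587], [0.0, 336.7322236217442, 197.40252873616672], [0.0, 0.0, 1.0]] [[0.438, 0.868, 0.233, 0.338], [-0.899, 0.424, 0.112, -0.53], [-0.002, -0.258, 0.966, 0.384], [0.0, 0.0, 0.0, 1.0]]
{'time': 0.15, 'joint_positions': array([ 1.0944048 ,  0.33272963, -0.06467944,  1.46072731,  0.02161841,
        1.34990543, -0.08849533]), 'joint_vel': array([-0.00112788, -0.00176089, -0.00119504, -0.00229917,  0.00174606,
        0.00028974,  0.00020079]), 'joint_torque': array([ 1.24790189e-03, -6.23633480e+01,  2.48907041e-02, -3.90142715e+01,
       -6.13458012e-02,  3.73503543e-02,  2.84209528e-05]), 'ee_pos': array([ 0.27384311, -0.56149583,  0.2219449 ]), 'eef_rot': array([ 9.74368612e-01,  2.24956707e-01, -1.54769256e-04, -5.14234244e-04]), 'ft_force': array([-0.085036  , -0.46301883, -1.20910051]), 'torque': array([-0.00854392,  0.03361241,  0.0282111 ]), 'grip_force': 0.0, 'width': 0.08682201775171408} 0.0187
```

View pics/top0.png

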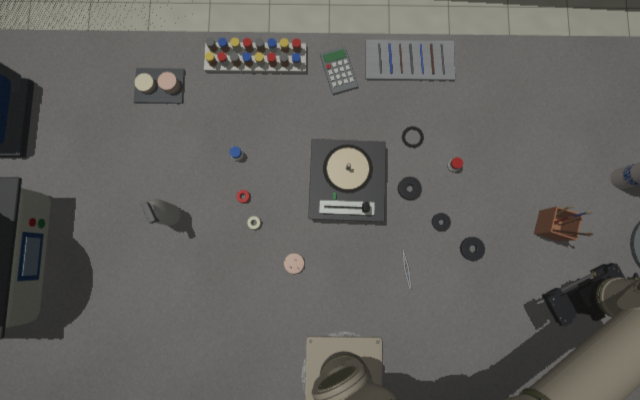

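View pics/scene0.png

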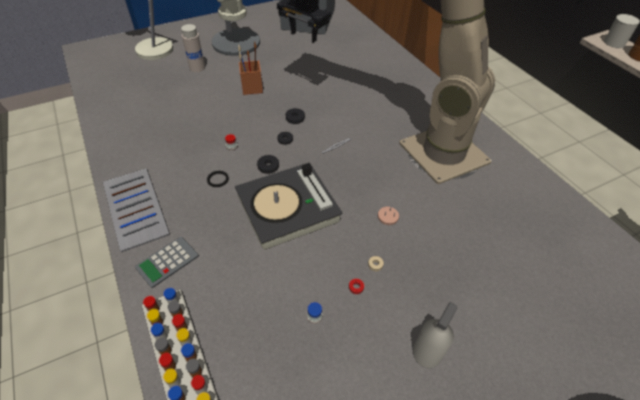

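The top view shows the deck around (347,181), with the post near (348,168), the green marker near (334,195) and the slider grip near (366,207). There are three dark bored rings at (409,188), (441,222) and (472,249); the smallest is at (441,222). The cream ring is at (254,223).

```bash
python3 - <<'E'
from h import *
p,K,T,c=cam("top"); hsv=cv2.cvtColor(p,cv2.COLOR_RGB2HSV)
v=p.max(2)
def blobs(m,box,z,name,amin=4):
    x0,y0,x1,y1=box; mm=np.zeros_like(m,np.uint8); mm[y0:y1,x0:x1]=m[y0:y1,x0:x1]
    n,l,s,ce=cv2.connectedComponentsWithStats(mm)
    for i in range(1,n):
        if s[i,4]>=amin: print(name,s[i].tolist(),ce[i].round(1),ray(K,T,(s[i,0]+s[i,2]/2-.5,s[i,1]+s[i,3]/2-.5),z).round(4), ray(K,T,ce[i],z).round(4))
print(p[222,432:452].max(1), p[223,244:264].tolist()[::3], p[168,318:378:6].tolist())
blobs(v<50,(392,110,495,270),.016,"dark",30)
blobs(v>130,(240,210,266,236),.016,"pale",10)
cream=(hsv[...,2]>120)&(p[...,0].astype(int)-p[...,2]>25)
blobs(cream,(310,140,386,196),.054,"plate",100)
blobs((hsv[...,0]>45)&(hsv[...,0]<85)&(hsv[...,1]>110)&(v>50),(310,140,386,220),.056,"marker",2)
blobs((v>120)&~cream,(310,195,386,220),.064,"track",50)
blobs(v<40,(318,198,376,216),.1045,"grip",10)
m=((v>120)&~cream).astype(np.uint8); m[:195]=0;m[220:]=0;m[:,:310]=0;m[:,386:]=0
print(cv2.minAreaRect(np.argwhere(m)[:,::-1].astype(np.float32)))
cv2.imwrite("pics/deck.png",cv2.resize(p[130:240,300:500,::-1],None,fx=4,fy=4,interpolation=cv2.INTER_CUBIC))
E
```

```text
[ 42  52  54  51  50  49  60  96 105 106 100  65  41  48  49  49  48  47
  60 103] [[106, 105, 103], [146, 143, 129], [159, 156, 137], [97, 96, 94], [136, 134, 121], [172, 168, 149], [68, 67, 65]] [[82, 83, 82], [45, 44, 41], [180, 173, 152], [179, 172, 151], [179, 171, 150], [59, 58, 57], [176, 167, 147], [177, 168, 147], [176, 167, 147], [50, 49, 46]]
dark [402, 127, 21, 21, 127] [412.2 136.7] [ 0.7477 -0.219   0.016 ] [ 0.7488 -0.2198  0.016 ]
dark [436, 214, 14, 16, 86] [443.9 220.7] [ 0.4724 -0.3098  0.016 ] [ 0.4749 -0.3143  0.016 ]
dark [460, 238, 24, 23, 322] [472.5 248.6] [ 0.3867 -0.3982  0.016 ] [ 0.388  -0.4014  0.016 ]
pale [247, 216, 13, 13, 112] [253.1 222.1] [0.465  0.2897 0.016 ] [0.4647 0.2893 0.016 ]
plate [328, 148, 41, 41, 1252] [347.6 168.1] [ 0.634 -0.008  0.054] [ 0.6337 -0.0069  0.054 ]
marker [334, 194, 2, 2, 3] [334.7 194.7] [0.5493 0.0339 0.056 ] [0.5488 0.0333 0.056 ]
marker [334, 198, 2, 1, 2] [334.5 198. ] [0.5383 0.0338 0.056 ] [0.5383 0.0338 0.056 ]
track [319, 200, 46, 15, 497] [340.1 206.7] [0.5095 0.0125 0.064 ] [0.5103 0.0168 0.064 ]
grip [362, 206, 6, 6, 14] [364.  209.1] [ 0.5005 -0.0537  0.1045] [ 0.4986 -0.0522  0.1045]
((346.4675598144531, 206.90957641601562), (55.179100036621094, 13.205865859985352), 2.0454084873199463)
```

View pics/deck.png

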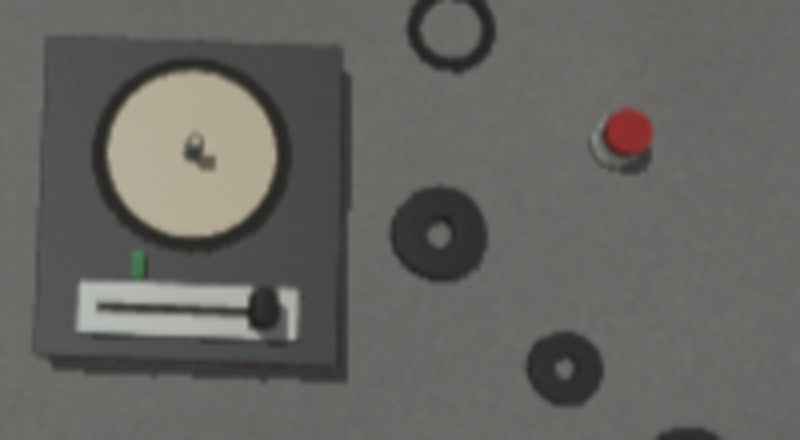

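The enlarged view confirms the deck's yaw is about -2 to -3°. The dark ring is at crop (565,368), the post at (193,150), the marker at (139,264) and the grip at (263,308). I'll turn the tool to yaw 0, then hover over the dark ring.

Emit:
{"api": "play_rows", "payload": {"claw": [0, 0, 0, 0, 0, 0], "delta_pos": [[0, 0, 0], [0, 0, 0], [0, 0, 0], [0, 0, 0], [0.142, -0.179, 0.036], [0.142, -0.179, 0.036]], "delta_rot": [[0, 0, 0.036], [0, 0, 0.036], [0, 0, 0.036], [0, 0, 0.0364], [0, 0, 0], [0, 0, 0]], "squeeze": 15}}

```text
time: 0.8
ee_pos: [0.3305, -0.49, 0.2077]
eef_rot: [1.0, -0.002, -0.0, 0.0]
ft_force: [1.4, 0.2, -0.3]
width: 0.0872
grip_force: 0.0
```

Emit:
{"api": "play_rows", "payload": {"claw": [0, 0, 0, 0, 0, 0], "delta_pos": [[0.142, -0.179, 0.036], [0.142, -0.179, 0.036], [0.142, -0.179, 0.036], [0.142, -0.179, 0.036], [0.142, -0.179, 0.036], [0, 0, 0]], "delta_rot": [[0, 0, 0], [0, 0, 0], [0, 0, 0], [0, 0, 0], [0, 0, 0], [0, 0, 0]]}}

```text
time: 1.4
ee_pos: [0.4767, -0.304, 0.1712]
eef_rot: [1.0, 0.005, 0.0, -0.002]
ft_force: [-0.3, -0.3, 0.0]
width: 0.0872
grip_force: 0.0
```

```bash
python3 - <<'E'
from h import *
s=r.read_state(); print(s["time"],s["ee_pos"].round(4),R.from_quat(s["eef_rot"]).as_matrix().round(3).tolist(),s["joint_positions"].round(2))
p,K,T,c=cam("wrist"); cv2.imwrite("pics/w1.png",p[:,:,::-1])
print(c["hand_eye"].round(4).tolist() if hasattr(c["hand_eye"],"round") else c["hand_eye"])
v=p.max(2)
m=(v<62).astype(np.uint8); n,l,st,ce=cv2.connectedComponentsWithStats(m)
for i in range(1,n):
    if st[i,4]>300: print(st[i].tolist(),ce[i].round(1),ray(K,T,ce[i],.016).round(4))
print(proj(K,T,[.47,-.31,.016]))
E
```

```text
1.4 [ 0.4767 -0.304   0.1712] [[1.0, 0.01, 0.001], [0.01, -1.0, 0.003], [0.001, -0.003, -1.0]] [ 0.67  0.25 -0.21  1.68  0.05  1.22 -1.11]
[[-0.0001, 0.9661, 0.2582, 0.0713], [1.0, -0.0001, 0.0005, -0.0007], [0.0005, 0.2582, -0.9661, -0.1625], [0.0, 0.0, 0.0, 1.0]]
[0, 0, 37, 82, 1190] [19.8 39.9] [ 0.6023 -0.037   0.016 ]
[90, 0, 29, 196, 927] [103.7  89.6] [ 0.5616 -0.1038  0.016 ]
[0, 141, 39, 39, 1096] [ 14.8 158.8] [ 0.4979 -0.0091  0.016 ]
[308, 187, 48, 28, 990] [330.2 200.1] [ 0.4605 -0.3097  0.016 ]
[190, 229, 49, 31, 910] [220.3 247.6] [ 0.4092 -0.1985  0.016 ]
[382, 228, 78, 33, 1742] [418.9 247.3] [ 0.4119 -0.4004  0.016 ]
[0, 230, 640, 170, 57959] [254.9 344.9] [ 0.2935 -0.2289  0.016 ]
[400, 230, 240, 91, 12521] [555.  278.7] [ 0.3784 -0.5449  0.016 ]
[330.70741832 190.75086181]
```

View pics/w1.png

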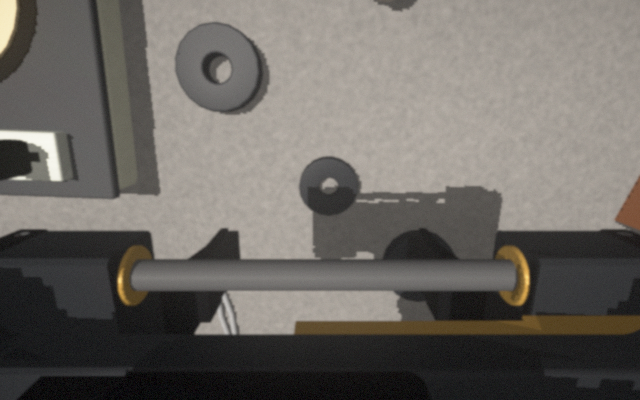

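The wrist view shows the target dark ring at about (330,186), roughly 59 px wide, which is 58 mm at that range. The larger ring is at (219,67). I'll refine the centre with an ellipse fit.

```bash
cat >> h.py <<'E'
def ell(mask,box):
    x0,y0,x1,y1=box; m=mask[y0:y1,x0:x1].astype(np.uint8)
    cs,_=cv2.findContours(m,cv2.RETR_EXTERNAL,cv2.CHAIN_APPROX_NONE); c=max(cs,key=cv2.contourArea)
    h=cv2.convexHull(c); e=cv2.fitEllipse(h); return np.array(e[0])+[x0,y0],np.array(e[1]).round(1)
E
python3 - <<'E'
from h import *
p,K,T,c=cam("wrist"); v=p.max(2); print(v[186,292:366:3],v[150:225:4,318])
for t in (70,76,82,88):
    e=ell(v<t,(288,145,372,192+30)); print(t,e,ray(K,T,e[0],.016).round(4))
for n in (1,2):
  pass
g=cv2.GaussianBlur(cv2.cvtColor(p,cv2.COLOR_RGB2GRAY),(3,3),0)
q=cv2.HoughCircles(g[140:230,280:380],cv2.HOUGH_GRADIENT,1,100,param1=80,param2=8,minRadius=24,maxRadius=34); print(q)
e=(q[0,0,:2]+[280,140]);print(ray(K,T,e,.016))
E
```

```text
[168 119  84  87  79  78  74  65  77 103 130 150 147  94  56  61  70  66
  69  71  72  87 161 173 170] [174 125  93  90  88  82  79  83 108  92  60  54  51  54  50  53  89  92
  91]
70 (array([328.1605835 , 194.88868332]), array([34. , 47.8])) [ 0.4635 -0.3114  0.016 ]
76 (array([327.73218536, 185.22010422]), array([50.3, 58.4])) [ 0.4732 -0.3109  0.016 ]
82 (array([325.51877594, 184.34011841]), array([56.9, 59.1])) [ 0.474  -0.3087  0.016 ]
88 (array([334.53627396, 191.20129013]), array([59.5, 88.3])) [ 0.4672 -0.3176  0.016 ]
[[[45.5 43.5 29.9]]]
[ 0.47485292 -0.30870507  0.016     ]
```

Emit:
{"api": "play_rows", "payload": {"claw": [0, 0, 0, 0, 0, 0], "delta_pos": [[-0.011, 0.029, 0], [0, 0, 0.2], [0, 0, 0.2], [0, 0, 0.2], [0, 0, 0.14], [0, 0, 0]], "delta_rot": [[0, 0, 0.003], [0, 0, 0], [0, 0, 0], [0, 0, 0], [0, 0, 0], [0, 0, 0]]}}

```text
time: 2.1
ee_pos: [0.4669, -0.3174, 0.0205]
eef_rot: [1.0, -0.006, -0.003, -0.001]
ft_force: [-0.2, 0.2, -0.3]
width: 0.0869
grip_force: 0.0
```

```bash
python3 - <<'E'
from h import *
s=r.read_state(); print(s["ee_pos"].round(4),R.from_quat(s["eef_rot"]).as_matrix().round(4).tolist())
p,K,T,c=cam("wrist"); cv2.imwrite("pics/w2.png",p[:,:,::-1])
print(proj(K,T,[s["ee_pos"][0],s["ee_pos"][1],.016]))
E
```

```text
[ 0.4669 -0.3174  0.0205] [[0.9999, -0.0124, -0.0061], [-0.0124, -0.9999, 0.0029], [-0.0061, -0.0029, -1.0]]
[324.73393707 245.64825997]
```

View pics/w2.png

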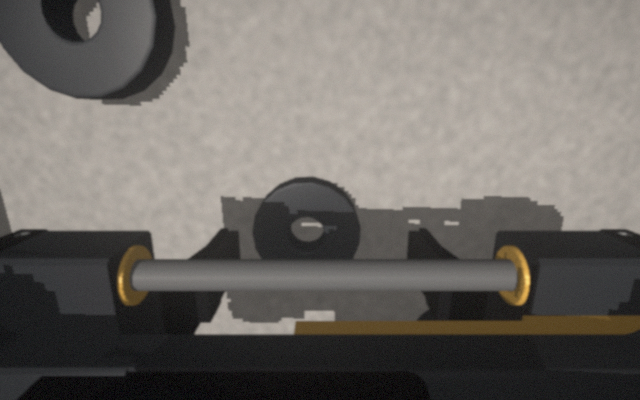

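The close wrist view shows the ring outline spanning columns 254–360 with its top at row 178, so the centre is near (307,229). The TCP projects to (325,246), so I need about +9 mm in x and +9.5 mm in y.

Emit:
{"api": "play_rows", "payload": {"claw": [0, 0, 0, 0], "delta_pos": [[0.044, -0.047, 0], [0, 0, 0.03], [0, 0, 0.045], [0, 0, 0]], "delta_rot": [[-0.001, 0.002, 0], [0, 0, 0], [0, 0, 0], [0, 0, 0]]}}

```text
time: 2.55
ee_pos: [0.479, -0.3075, 0.0084]
eef_rot: [1.0, -0.005, 0.003, 0.001]
ft_force: [-0.2, -0.1, -0.9]
width: 0.087
grip_force: 0.0
```

Emit:
{"api": "play_rows", "payload": {"claw": [0, 0, 0], "delta_pos": [[-0.016, 0, 0.02], [0, 0, 0], [0, 0, 0]], "delta_rot": [[0, -0.002, 0], [0, 0, 0], [0, 0, 0]]}}

```text
time: 2.85
ee_pos: [0.4763, -0.3078, 0.0051]
eef_rot: [1.0, -0.005, -0.0, 0.002]
ft_force: [-0.3, 0.3, 0.3]
width: 0.0871
grip_force: 0.0
```

```bash
python3 - <<'E'
from h import *
for i in range(2):
    s=r.read_state(); print(s["ee_pos"].round(4),R.from_quat(s["eef_rot"]).as_matrix().round(4).tolist())
    p,K,T,c=cam("wrist")
v=p.max(2)
print(proj(K,T,[s["ee_pos"][0],s["ee_pos"][1],.016]))
cv2.imwrite("pics/w3.png",p[150:260,200:440,::-1].repeat(3,0).repeat(3,1))
E
```

```text
[ 0.4763 -0.3078  0.0051] [[1.0, -0.0095, -0.0001], [-0.0095, -0.9999, -0.0032], [-0.0001, 0.0032, -1.0]]
[ 0.4764 -0.3078  0.0053] [[1.0, -0.0094, 0.0002], [-0.0094, -0.9999, -0.0033], [0.0002, 0.0033, -1.0]]
[324.89903179 258.01841053]
```

View pics/w3.png

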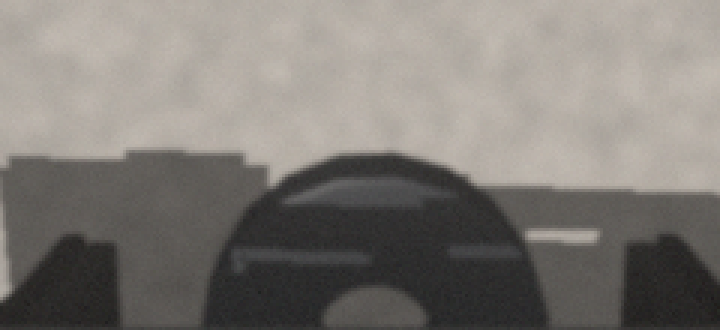

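The ring is centred at about column 325 and row 257, and the TCP projects to (325,258), so I'm closing on it.

Emit:
{"api": "play_rows", "payload": {"claw": [1, 1, 1, 1, 1, 1], "delta_pos": [[0, 0, 0], [0, 0, 0], [0, 0, 0], [0, 0, 0], [0, 0, 0], [0, 0, 0]], "delta_rot": [[0, 0, 0], [0, 0, 0], [0, 0, 0], [0, 0, 0], [0, 0, 0], [0, 0, 0]], "squeeze": 20}}

```text
time: 3.55
ee_pos: [0.4764, -0.3077, 0.0052]
eef_rot: [1.0, -0.005, 0.0, 0.002]
ft_force: [0.4, -0.5, -0.1]
width: 0.0566
grip_force: 20.0
```

Emit:
{"api": "play_rows", "payload": {"claw": [1, 1, 1, 1, 1], "delta_pos": [[0, 0, -0.15], [0, 0, -0.22], [0, 0, -0.22], [0, 0, -0.22], [0, 0, 0]], "delta_rot": [[0, 0, 0], [0, 0, 0], [0, 0, 0], [0, 0, 0], [0, 0, 0]]}}

```text
time: 4.05
ee_pos: [0.4793, -0.3086, 0.1737]
eef_rot: [1.0, -0.005, 0.004, 0.004]
ft_force: [0.5, -0.2, -0.7]
width: 0.0567
grip_force: 20.0
```

Emit:
{"api": "play_rows", "payload": {"claw": [1, 1, 1, 1, 1, 1, 1, 1], "delta_pos": [[0.068, -0.214, 0], [0.068, -0.214, 0], [0.068, -0.214, 0], [0.068, -0.214, 0], [0.068, -0.214, 0], [0.068, -0.214, 0], [0.068, -0.214, 0], [0, 0, 0]], "delta_rot": [[0, 0, 0], [0, 0, 0], [0, 0, 0], [0, 0, 0], [0, 0, 0], [0, 0, 0], [0, 0, 0], [0, 0, 0]]}}

```text
time: 4.85
ee_pos: [0.5748, -0.0004, 0.1655]
eef_rot: [1.0, 0.0, -0.0, -0.0]
ft_force: [0.4, 0.3, -0.2]
width: 0.0563
grip_force: 20.0
```

```bash
python3 - <<'E'
from h import *
for i in range(2):
    s=r.read_state(); print(s["ee_pos"].round(4),R.from_quat(s["eef_rot"]).as_matrix().round(4).tolist())
    p,K,T,c=cam("wrist")
cv2.imwrite("pics/w4.png",p[:,:,::-1])
for z in(.054,.099): print(proj(K,T,[.634,-.008,z]))
E
```

```text
[ 5.748e-01 -4.000e-04  1.655e-01] [[1.0, 0.0002, -0.0002], [0.0002, -1.0, 0.0006], [-0.0002, -0.0006, -1.0]]
[ 0.5744 -0.0043  0.1653] [[1.0, -0.0031, -0.0009], [-0.0031, -1.0, -0.0015], [-0.0009, 0.0015, -1.0]]
[328.39378106 122.50646085]
[329.48424215 125.49684262]
```

View pics/w4.png

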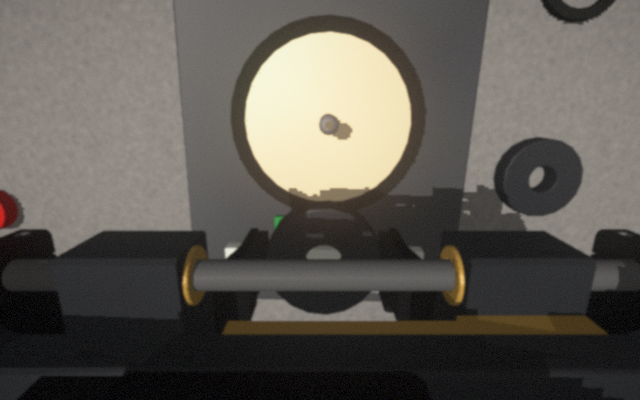

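The wrist view shows the post tip at about (328,124), centred on the plate. The held ring is at columns 270–380, with its bore near (324,255).

```bash
python3 - <<'E'
from h import *
s=r.read_state(); p,K,T,c=cam("wrist"); hsv=cv2.cvtColor(p,cv2.COLOR_RGB2HSV); v=p.max(2)
print(s["ee_pos"].round(4))
m=(v>185); m2=np.zeros_like(m); m2[:185]=m[:185]
e=ell(m2,(240,20,420,185)); print("plate",e,ray(K,T,e[0],.054).round(4))
b=(v[105:145,310:350]<170).astype(np.uint8); b0=p[105:145,310:350]
sat=(b0[...,0].astype(int)-b0[...,2]); print(np.c_[v[110:140:2,328],sat[5:35:2,18]].T.tolist()); print(v[124,314:350].tolist(),sat[19,4:40].tolist())
# held ring, expected at TCP
for z in (.0,.011): print(proj(K,T,s["ee_pos"]+[0,0,z]))
col=v[190:320,325]; print(col.tolist())
# grip + marker
g=(hsv[...,0]>45)&(hsv[...,0]<85)&(hsv[...,1]>110); ys,xs=np.nonzero(g[190:240,250:310]); print("green",xs.min()+250,xs.max()+250,ys.min()+190,ys.max()+190)
E
```

```text
[ 0.5741 -0.0072  0.1653]
plate (array([323.40210724, 116.10621643]), array([165.7, 169.8])) [ 0.6386 -0.0073  0.054 ]
[[248, 246, 204, 138, 138, 140, 143, 144, 141, 129, 121, 129, 200, 236, 247], [45, 48, 53, 28, 22, 23, 27, 35, 33, 26, 22, 31, 55, 57, 48]]
[205, 163, 153, 155, 164, 163, 160, 153, 153, 151, 150, 152, 149, 149, 144, 136, 131, 124, 122, 122, 135, 144, 149, 150, 149, 150, 152, 151, 163, 200, 226, 235, 241, 245, 247, 247] [49, 30, 23, 20, 20, 25, 34, 42, 44, 45, 43, 46, 47, 42, 35, 26, 24, 24, 24, 29, 35, 41, 44, 43, 44, 45, 43, 45, 48, 57, 63, 56, 54, 52, 50, 50]
[324.73217432 249.13338183]
[324.88994167 258.2984393 ]
[176, 140, 136, 132, 134, 135, 134, 135, 132, 123, 108, 83, 70, 65, 66, 60, 66, 63, 67, 74, 81, 80, 76, 73, 74, 70, 69, 73, 59, 55, 56, 54, 52, 53, 50, 51, 47, 49, 47, 46, 48, 48, 48, 50, 60, 55, 57, 51, 43, 43, 39, 40, 42, 40, 47, 67, 84, 90, 95, 102, 108, 110, 110, 114, 111, 111, 111, 108, 98, 76, 56, 56, 64, 68, 76, 75, 82, 82, 83, 87, 89, 93, 93, 96, 98, 101, 97, 102, 106, 103, 99, 101, 99, 100, 94, 93, 89, 89, 83, 77, 66, 47, 40, 37, 34, 36, 35, 39, 35, 36, 34, 32, 31, 40, 36, 32, 34, 34, 32, 35, 31, 34, 33, 56, 89, 123, 141, 144, 141, 139]
green 271 281 216 232
```

Emit:
{"api": "play_rows", "payload": {"claw": [1, 1, 1, 1], "delta_pos": [[0, 0, 0.15], [0, 0, 0], [0, 0, 0], [0, 0, 0]], "delta_rot": [[0, 0, 0], [0, 0, 0], [0, 0, 0], [0, 0, 0]]}}

```text
time: 5.4
ee_pos: [0.5748, -0.0092, 0.1373]
eef_rot: [1.0, -0.005, 0.001, 0.002]
ft_force: [0.5, 0.1, -1.1]
width: 0.0563
grip_force: 20.0
```

```bash
cat > post.py <<'E'
from h import *
s=r.read_state(); p,K,T,c=cam("wrist"); v=p.max(2)
print(s["ee_pos"].round(4),R.from_quat(s["eef_rot"]).as_matrix().round(4).tolist(), r.read_state()["ee_pos"].round(4))
u0=proj(K,T,[.636,-.0075,.095]).astype(int); print(u0)
x0,y0=u0-30; x1,y1=u0+30; y0=max(y0,0)
b=p[y0:y1,x0:x1].astype(int); m=((b[...,0]-b[...,2]<37)&(b.max(2)<225)).astype(np.uint8)
n,l,st,ce=cv2.connectedComponentsWithStats(m)
for i in range(1,n):
    if st[i,4]>30: print(st[i].tolist(),(ce[i]+[x0,y0]).round(1),ray(K,T,ce[i]+[x0,y0],.092).round(4))
cv2.imwrite("pics/post.png",cv2.resize(np.hstack([p[y0:y1,x0:x1,::-1],np.repeat(m[...,None]*255,3,2)]),None,fx=5,fy=5,interpolation=0))
E
python3 post.py
```

```text
[ 0.5748 -0.0092  0.1373] [[0.9999, -0.0104, 0.0012], [-0.0104, -0.9999, -0.0034], [0.0012, 0.0034, -1.0]] [ 0.5749 -0.009   0.1374]
[320 125]
[20, 21, 23, 23, 336] [321.2 127. ] [ 0.6348 -0.008   0.092 ]
```

View pics/post.png

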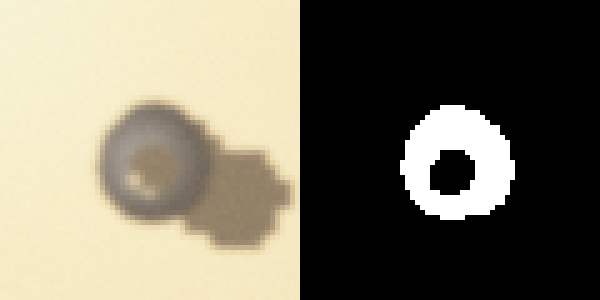

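The crop shows the post as a clean disc about 23 px wide. It places the axis at (0.6348, -0.008), in agreement with the top view. Next I'll check where the held ring sits in the tool.

```bash
python3 - <<'E'
from h import *
s=r.read_state(); p,K,T,c=cam("wrist"); v=p.max(2).astype(int); M=np.eye(4);M[:3,:3]=R.from_quat(s["eef_rot"]).as_matrix();M[:3,3]=s["ee_pos"]
f=lambda x,y,z:proj(K,T,(M@[x,y,z,1])[:3]).round(1)
for n,a in dict(fronttop=(.029,0,-.011),frontbot=(.029,0,.005),borefront=(.0095,0,-.011),boreback=(-.0095,0,-.011),borebackbot=(-.0095,0,.005),backtop=(-.029,0,-.011),L=(0,-.029,-.011),Rr=(0,.029,-.011)).items(): print(n,f(*a))
print(list(enumerate(v[195:260,325],195)))
for row in (225,235,248,252): print(row,v[row,255:395].tolist())
E
```

```text
fronttop [324.9 201.2]
frontbot [324.8 192.8]
borefront [324.9 240.2]
boreback [324.8 275.9]
borebackbot [324.7 261.6]
backtop [324.8 310.4]
L [265.6 258.3]
Rr [384.1 258.3]
[(195, np.int64(135)), (196, np.int64(135)), (197, np.int64(133)), (198, np.int64(128)), (199, np.int64(123)), (200, np.int64(107)), (201, np.int64(83)), (202, np.int64(70)), (203, np.int64(67)), (204, np.int64(66)), (205, np.int64(63)), (206, np.int64(64)), (207, np.int64(65)), (208, np.int64(71)), (209, np.int64(73)), (210, np.int64(81)), (211, np.int64(80)), (212, np.int64(76)), (213, np.int64(75)), (214, np.int64(73)), (215, np.int64(70)), (216, np.int64(73)), (217, np.int64(65)), (218, np.int64(58)), (219, np.int64(56)), (220, np.int64(51)), (221, np.int64(54)), (222, np.int64(50)), (223, np.int64(52)), (224, np.int64(53)), (225, np.int64(48)), (226, np.int64(48)), (227, np.int64(50)), (228, np.int64(49)), (229, np.int64(49)), (230, np.int64(44)), (231, np.int64(47)), (232, np.int64(49)), (233, np.int64(61)), (234, np.int64(59)), (235, np.int64(56)), (236, np.int64(54)), (237, np.int64(48)), (238, np.int64(4
[... 2007 characters left out ...]
37, 35, 40, 39, 35, 37, 37, 36, 36, 31, 33, 31, 41, 36, 36, 38, 36, 31, 32, 34, 31, 29, 33, 32, 22, 28, 32, 29, 33, 30, 30, 27, 27, 29]
252 [30, 39, 32, 31, 31, 29, 32, 26, 31, 35, 18, 34, 35, 39, 35, 33, 44, 32, 37, 36, 37, 34, 35, 41, 37, 35, 38, 35, 37, 34, 37, 37, 37, 40, 39, 36, 37, 39, 36, 39, 38, 39, 38, 36, 40, 38, 33, 37, 39, 31, 35, 40, 35, 40, 47, 44, 49, 48, 46, 46, 45, 44, 52, 46, 45, 46, 48, 48, 50, 43, 47, 48, 46, 45, 50, 45, 46, 48, 41, 47, 50, 44, 47, 44, 41, 31, 37, 36, 34, 35, 38, 37, 36, 36, 36, 37, 34, 35, 34, 36, 33, 28, 36, 40, 34, 33, 38, 31, 32, 35, 38, 35, 34, 36, 33, 38, 35, 36, 29, 39, 32, 33, 30, 30, 33, 31, 35, 24, 28, 30, 22, 34, 26, 31, 29, 33, 32, 31, 31, 31]
```

Emit:
{"api": "play_rows", "payload": {"claw": [1, 1, 1, 1, 1], "delta_pos": [[0.155, -0.004, 0], [0.155, -0.004, 0], [0, 0, 0], [0, 0, 0], [0, 0, 0]], "delta_rot": [[0, 0, 0], [0, 0, 0], [0, 0, 0], [0, 0, 0], [0, 0, 0]]}}

```text
time: 6.0
ee_pos: [0.636, -0.0075, 0.1366]
eef_rot: [1.0, -0.005, 0.0, 0.002]
ft_force: [-0.5, -0.3, -1.7]
width: 0.0564
grip_force: 20.0
```

Emit:
{"api": "play_rows", "payload": {"claw": [1, 1, 1, 1, 1], "delta_pos": [[0.005, 0.0025, 0.06], [0, 0, 0.06], [0, 0, 0.04], [0, 0, 0], [0, 0, 0]], "delta_rot": [[0, 0, 0], [0, 0, 0], [0, 0, 0], [0, 0, 0], [0, 0, 0]]}}

```text
time: 6.5
ee_pos: [0.6372, -0.0081, 0.104]
eef_rot: [1.0, -0.005, -0.0, 0.002]
ft_force: [0.7, -0.4, -0.6]
width: 0.0562
grip_force: 20.0
```

```bash
python3 - <<'E'
from h import *
s=r.read_state(); p,K,T,c=cam("wrist"); v=p.max(2).astype(int)
print(s["ee_pos"].round(4),proj(K,T,s["ee_pos"]+[0,0,.011]),proj(K,T,[.6348,-.008,.099]),proj(K,T,[.6348,-.008,.092]))
cv2.imwrite("pics/w5.png",cv2.resize(np.clip(p[190:265,250:400,::-1].astype(int)*2,0,255).astype(np.uint8),None,fx=5,fy=5,interpolation=0))
p,K,T,c=cam("scene");u=proj(K,T,[.635,-.008,.1]).astype(int); print(u)
cv2.imwrite("pics/s5.png",cv2.resize(p[u[1]-40:u[1]+40,u[0]-50:u[0]+50,::-1],None,fx=6,fy=6,interpolation=2))
E
```

```text
[ 0.6372 -0.0081  0.104 ] [324.90038209 258.27866129] [324.54525231 249.50986598] [324.46058179 244.38189027]
[275 190]
```

View pics/w5.png

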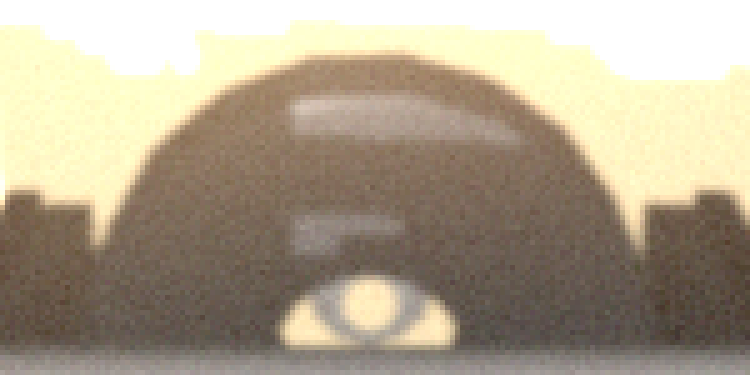

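Through the bore the post tip shows at crop (370,305). It is centred in y, and ring and post agree in x to within about 0.7 mm. Descending.

Emit:
{"api": "play_rows", "payload": {"claw": [1, 1, 1, 1, 1], "delta_pos": [[-0.002, 0, 0.025], [0, 0, 0.025], [0, 0, 0.025], [0, 0, 0], [0, 0, 0]], "delta_rot": [[0, 0, 0], [0, 0, 0], [0, 0, 0], [0, 0, 0], [0, 0, 0]]}}

```text
time: 7.1
ee_pos: [0.6369, -0.0082, 0.089]
eef_rot: [1.0, -0.005, -0.0, 0.002]
ft_force: [0.8, -0.1, -0.5]
width: 0.0565
grip_force: 20.0
```

Emit:
{"api": "play_rows", "payload": {"claw": [1, 1, 1, 1, 1, 1], "delta_pos": [[0, 0, 0.04], [0, 0, 0.04], [0, 0, 0.03], [0, 0, 0.02], [0, 0, 0], [0, 0, 0]], "delta_rot": [[0, 0, 0], [0, 0, 0], [0, 0, 0], [0, 0, 0], [0, 0, 0], [0, 0, 0]]}}

```text
time: 7.7
ee_pos: [0.637, -0.0082, 0.0632]
eef_rot: [1.0, -0.005, 0.0, 0.002]
ft_force: [1.1, -0.5, -1.5]
width: 0.0561
grip_force: 20.0
```

Emit:
{"api": "play_rows", "payload": {"claw": [1, 1, 1, 1, 1], "delta_pos": [[0, 0, 0.008], [0, 0, 0.008], [0, 0, 0.005], [0, 0, 0], [0, 0, 0]], "delta_rot": [[0, 0, 0], [0, 0, 0], [0, 0, 0], [0, 0, 0], [0, 0, 0]]}}

```text
time: 8.2
ee_pos: [0.637, -0.0083, 0.0592]
eef_rot: [1.0, -0.005, 0.0, 0.002]
ft_force: [-1.1, 0.2, 2.1]
width: 0.0565
grip_force: 20.0
```

Contact is at the expected height (0.0592), so I'm releasing and rising.

Emit:
{"api": "play_rows", "payload": {"claw": [0, 0, 0, 0, 0, 0, 0, 0], "delta_pos": [[0, 0, 0], [0, 0, 0], [0, 0, 0], [0, 0, 0], [0, 0, -0.1], [0, 0, -0.22], [0, 0, -0.22], [0, 0, 0]], "delta_rot": [[0, 0, 0], [0, 0, 0], [0, 0, 0], [0, 0, 0], [0, 0, 0], [0, 0, 0], [0, 0, 0], [0, 0, 0]]}}

```text
time: 9.0
ee_pos: [0.6402, -0.0074, 0.174]
eef_rot: [1.0, -0.005, 0.005, 0.002]
ft_force: [1.5, 0.2, 0.1]
width: 0.0868
grip_force: 0.0
```

Emit:
{"api": "play_rows", "payload": {"claw": [0, 0, 0, 0, 0, 0, 0, 0], "delta_pos": [[-0.14, -0.186, 0], [-0.14, -0.186, 0], [-0.14, -0.186, 0], [-0.14, -0.186, 0], [-0.14, -0.186, 0], [-0.14, -0.186, 0], [-0.14, -0.186, 0], [-0.14, -0.186, 0]], "delta_rot": [[0.001, -0.003, 0], [0, 0, 0], [0, 0, 0], [0, 0, 0], [0, 0, 0], [0, 0, 0], [0, 0, 0], [0, 0, 0]]}}

```text
time: 9.8
ee_pos: [0.4145, 0.2931, 0.1689]
eef_rot: [1.0, -0.005, -0.004, -0.0]
ft_force: [0.7, 1.1, 0.7]
width: 0.0868
grip_force: 0.0
```

Emit:
{"api": "play_rows", "payload": {"claw": [0, 0, 0], "delta_pos": [[0, 0, 0.1], [0, 0, 0], [0, 0, 0]], "delta_rot": [[0, 0, 0], [0, 0, 0], [0, 0, 0]]}}

```text
time: 10.1
ee_pos: [0.416, 0.2909, 0.1487]
eef_rot: [1.0, -0.005, -0.005, 0.0]
ft_force: [-0.6, -0.5, 0.0]
width: 0.0869
grip_force: 0.0
```

```bash
python3 - <<'E'
from h import *
s=r.read_state(); p,K,T,c=cam("wrist"); v=p.max(2)
print(s["ee_pos"].round(4),R.from_quat(s["eef_rot"]).as_matrix().round(4).tolist(),s["time"])
u=proj(K,T,[.465,.29,.016]).astype(int); print(u)
cv2.imwrite("pics/w6.png",p[:,:,::-1])
sc,K2,T2,_=cam("scene"); uu=proj(K2,T2,[.635,-.008,.07]).astype(int)
a=cv2.resize(p[:300,100:540,::-1],(440,300)); b=cv2.resize(sc[uu[1]-50:uu[1]+50,uu[0]-70:uu[0]+70,::-1],(420,300))
cv2.imwrite("pics/c6.png",np.hstack([a[:,:375],b]))
E
```

```text
[0.416  0.2909 0.1487] [[0.9999, -0.0105, -0.0099], [-0.0105, -0.9999, -0.0007], [-0.0099, 0.0008, -1.0]] 10.1
[324 132]
```

View pics/c6.png

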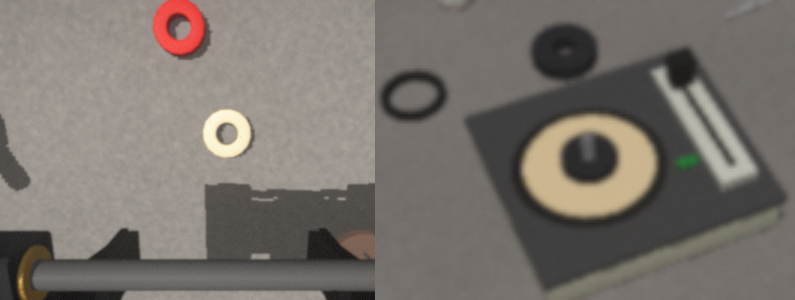

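The dark ring lies flat round the post in the right half. The cream ring is at about (327,133) in the wrist frame, clear and well lit.

```bash
python3 - <<'E'
from h import *
s=r.read_state(); p,K,T,c=cam("wrist"); v=p.max(2)
for t in (185,200,215):
    e=ell(v>t,(285,90,370,180)); print(e,ray(K,T,e[0],.016).round(4),ray(K,T,e[0],.012).round(4))
print(v[80:180:3,327-13], s["ee_pos"])
E
```

```text
(array([326.15690231, 133.67902756]), array([48. , 48.9])) [0.4649 0.2887 0.016 ] [0.4645 0.2887 0.012 ]
(array([326.2345314 , 133.59816742]), array([47.4, 48.1])) [0.4649 0.2887 0.016 ] [0.4646 0.2886 0.012 ]
(array([326.26972198, 133.64764023]), array([46.7, 47.5])) [0.4649 0.2886 0.016 ] [0.4646 0.2886 0.012 ]
[155 157 160 160 161 161 158 155 158 162 156 189 251 252 251 251 250 247
 244 246 251 251 251 251 248 187 159 161 162 157 157 156 157 160] [0.41665686 0.29096596 0.14927829]
```

Emit:
{"api": "play_rows", "payload": {"claw": [0, 0, 0, 0, 0, 0, 0], "delta_pos": [[0.12, 0.005, 0], [0.12, 0.004, 0], [0, 0, 0.2], [0, 0, 0.2], [0, 0, 0.2], [0, 0, 0], [0, 0, 0]], "delta_rot": [[0, 0.003, 0], [0, 0, 0], [0, 0, 0], [0, 0, 0], [0, 0, 0], [0, 0, 0], [0, 0, 0]]}}

```text
time: 10.95
ee_pos: [0.464, 0.2894, 0.0294]
eef_rot: [1.0, -0.005, -0.0, -0.0]
ft_force: [0.0, -0.2, 1.7]
width: 0.0869
grip_force: 0.0
```

Emit:
{"api": "play_rows", "payload": {"claw": [0, 0, 0, 0], "delta_pos": [[0.003, 0.004, 0.08], [0, 0, 0.042], [0, 0, 0], [0, 0, 0]], "delta_rot": [[0, 0, 0], [0, 0, 0], [0, 0, 0], [0, 0, 0]]}}

```text
time: 11.35
ee_pos: [0.4644, 0.2889, 0.0046]
eef_rot: [1.0, -0.005, 0.0, -0.0]
ft_force: [0.0, -0.2, 0.6]
width: 0.087
grip_force: 0.0
```

```bash
python3 - <<'E'
from h import *
s=r.read_state(); p,K,T,c=cam("wrist"); v=p.max(2)
print(s["ee_pos"].round(4)); e=s["ee_pos"]
for dx,z in ((.021,.016),(.021,0),(.0095,.016)): print(proj(K,T,[e[0]+dx,e[1],z]).round(1))
print(list(enumerate(v[195:262,325],195))[::1])
for row in (235,250): print(v[row,260:390].tolist())
E
```

```text
[0.4644 0.2889 0.0046]
[324.5 217.7]
[324.4 208. ]
[324.7 240.4]
[(195, np.uint8(163)), (196, np.uint8(164)), (197, np.uint8(161)), (198, np.uint8(163)), (199, np.uint8(163)), (200, np.uint8(169)), (201, np.uint8(168)), (202, np.uint8(168)), (203, np.uint8(168)), (204, np.uint8(166)), (205, np.uint8(166)), (206, np.uint8(166)), (207, np.uint8(166)), (208, np.uint8(164)), (209, np.uint8(164)), (210, np.uint8(157)), (211, np.uint8(150)), (212, np.uint8(145)), (213, np.uint8(141)), (214, np.uint8(142)), (215, np.uint8(145)), (216, np.uint8(142)), (217, np.uint8(141)), (218, np.uint8(129)), (219, np.uint8(133)), (220, np.uint8(139)), (221, np.uint8(146)), (222, np.uint8(148)), (223, np.uint8(146)), (224, np.uint8(145)), (225, np.uint8(144)), (226, np.uint8(146)), (227, np.uint8(143)), (228, np.uint8(145)), (229, np.uint8(144)), (230, np.uint8(144)), (231, np.uint8(143)), (232, np.uint8(143)), (233, np.uint8(155)), (234, np.uint8(198)), (235, np.uint8(237)), (236, np.uint8(245)), (237, np.uint8(244)), (238, np.uint8(231)), (239, np.uint8(181)), (240, np.uint8(128)), (241, np.uint8(98)), (
[... 887 characters left out ...]
209, 173, 142, 111, 101, 93, 89, 85, 88, 85, 83, 87, 86, 84, 88, 88, 88, 90, 88, 86, 89, 86, 82, 87, 84, 84, 85, 89, 87, 86, 86]
[83, 86, 85, 80, 84, 83, 83, 79, 84, 83, 87, 87, 88, 89, 87, 86, 88, 85, 85, 83, 85, 83, 85, 90, 99, 113, 129, 136, 140, 139, 141, 140, 139, 138, 141, 142, 142, 140, 144, 141, 141, 138, 141, 137, 141, 140, 138, 134, 120, 106, 93, 85, 82, 84, 81, 81, 83, 82, 84, 82, 85, 83, 84, 83, 88, 84, 86, 86, 89, 87, 90, 88, 88, 88, 85, 87, 88, 90, 86, 87, 87, 86, 92, 105, 121, 134, 140, 139, 139, 141, 140, 139, 138, 141, 138, 140, 138, 143, 142, 140, 144, 140, 139, 139, 142, 139, 133, 119, 103, 85, 86, 83, 79, 84, 85, 83, 79, 82, 79, 79, 84, 79, 81, 82, 83, 83, 84, 86, 87, 84]
```

The ring is well centred on the TCP: the bore edge is at row 240, as predicted. Gripping and lifting.

Emit:
{"api": "play_rows", "payload": {"claw": [1, 1, 1, 1, 1, 1, 1, 1], "delta_pos": [[0, 0, 0], [0, 0, 0], [0, 0, 0], [0, 0, 0], [0, 0, 0], [0, 0, 0], [0, 0, 0], [0, 0, 0]], "delta_rot": [[0, 0, 0], [0, 0, 0], [0, 0, 0], [0, 0, 0], [0, 0, 0], [0, 0, 0], [0, 0, 0], [0, 0, 0]], "squeeze": 15}}

```text
time: 12.2
ee_pos: [0.4641, 0.2887, 0.0041]
eef_rot: [1.0, -0.005, 0.0, 0.0]
ft_force: [0.3, -0.3, -0.6]
width: 0.0409
grip_force: 15.0
```

Emit:
{"api": "play_rows", "payload": {"claw": [1, 1, 1, 1, 1, 1], "delta_pos": [[0, 0, -0.15], [0, 0, -0.22], [0, 0, -0.22], [0, 0, -0.2], [0, 0, 0], [0, 0, 0]], "delta_rot": [[0, 0, 0], [0, 0, 0], [0, 0, 0], [0, 0, 0], [0, 0, 0], [0, 0, 0]]}}

```text
time: 12.8
ee_pos: [0.4645, 0.2888, 0.1626]
eef_rot: [1.0, -0.005, 0.001, -0.0]
ft_force: [-0.4, -0.1, -1.4]
width: 0.0408
grip_force: 15.0
```

Emit:
{"api": "play_rows", "payload": {"claw": [1, 1, 1, 1, 1, 1, 1, 1], "delta_pos": [[0.108, 0.1845, 0], [0.108, 0.1845, 0], [0.108, 0.1845, 0], [0.108, 0.1845, 0], [0.108, 0.1845, 0], [0.108, 0.1845, 0], [0.108, 0.1845, 0], [0.108, 0.1845, 0]], "delta_rot": [[0, 0, 0], [0, 0, 0], [0, 0, 0], [0, 0, 0], [0, 0, 0], [0, 0, 0], [0, 0, 0], [0, 0, 0]]}}

```text
time: 13.6
ee_pos: [0.6339, -0.0098, 0.1599]
eef_rot: [1.0, -0.005, -0.002, 0.0]
ft_force: [0.9, 0.6, -0.6]
width: 0.041
grip_force: 15.0
```

Emit:
{"api": "play_rows", "payload": {"claw": [1, 1, 1, 1, 1], "delta_pos": [[0, 0, 0.1], [0, 0, 0.05], [0, 0, 0], [0, 0, 0], [0, 0, 0]], "delta_rot": [[0, 0, 0], [0, 0, 0], [0, 0, 0], [0, 0, 0], [0, 0, 0]]}}

```text
time: 14.1
ee_pos: [0.6343, -0.0069, 0.1329]
eef_rot: [1.0, -0.004, 0.0, -0.0]
ft_force: [-0.4, -0.5, -0.5]
width: 0.0405
grip_force: 15.0
```

Emit:
{"api": "play_rows", "payload": {"claw": [1, 1, 1, 1, 1], "delta_pos": [[0, 0.006, 0.05], [0, 0, 0.05], [0, 0, 0.035], [0, 0, 0], [0, 0, 0]], "delta_rot": [[0, 0, 0], [0, 0, 0], [0, 0, 0], [0, 0, 0], [0, 0, 0]]}}

```text
time: 14.6
ee_pos: [0.6341, -0.0093, 0.1049]
eef_rot: [1.0, -0.005, -0.0, 0.0]
ft_force: [0.2, 0.1, -1.1]
width: 0.0408
grip_force: 15.0
```

```bash
python3 - <<'E'
from h import *
s=r.read_state(); p,K,T,c=cam("wrist")
e=s["ee_pos"];print(e.round(4),proj(K,T,[.6343,-.008,.099]),proj(K,T,e+[.0095,0,.012]))
cv2.imwrite("pics/w7.png",cv2.resize(p[190:265,250:400,::-1],None,fx=5,fy=5,interpolation=0))
E
```

```text
[ 0.6341 -0.0093  0.1049] [322.28054472 244.31978794] [324.68077452 240.96393515]
```

View pics/w7.png

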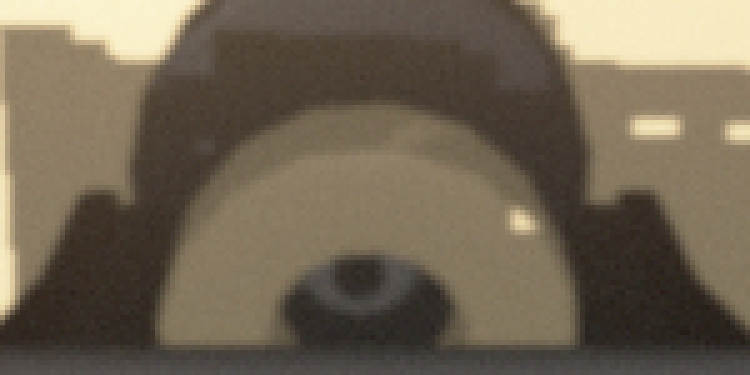

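Through the bore, the tip is at crop (358,277), about 1 mm towards +y of the bore centre. I'll correct by 1 mm and descend.

Emit:
{"api": "play_rows", "payload": {"claw": [1, 1, 1, 1, 1], "delta_pos": [[0, -0.005, 0.02], [0, 0, 0.025], [0, 0, 0.025], [0, 0, 0], [0, 0, 0]], "delta_rot": [[0, 0, 0], [0, 0, 0], [0, 0, 0], [0, 0, 0], [0, 0, 0]]}}

```text
time: 15.15
ee_pos: [0.6341, -0.0083, 0.0909]
eef_rot: [1.0, -0.005, -0.0, 0.0]
ft_force: [-0.8, -0.9, 0.3]
width: 0.0409
grip_force: 15.0
```

Emit:
{"api": "play_rows", "payload": {"claw": [1, 1, 1, 1, 1, 1], "delta_pos": [[0, 0, 0.025], [0, 0, 0.02], [0, 0, 0.015], [0, 0, 0], [0, 0, 0], [0, 0, 0]], "delta_rot": [[0, 0, 0], [0, 0, 0], [0, 0, 0], [0, 0, 0], [0, 0, 0], [0, 0, 0]]}}

```text
time: 15.75
ee_pos: [0.6343, -0.0083, 0.0793]
eef_rot: [1.0, -0.005, 0.0, 0.0]
ft_force: [0.5, 0.2, -0.9]
width: 0.0408
grip_force: 15.0
```

Emit:
{"api": "play_rows", "payload": {"claw": [1, 1, 1, 1, 1, 1], "delta_pos": [[0, 0, 0.01], [0, 0, 0.008], [0, 0, 0.007], [0, 0, 0], [0, 0, 0], [0, 0, 0]], "delta_rot": [[0, 0, 0], [0, 0, 0], [0, 0, 0], [0, 0, 0], [0, 0, 0], [0, 0, 0]]}}

```text
time: 16.35
ee_pos: [0.6342, -0.0083, 0.0741]
eef_rot: [1.0, -0.005, 0.0, 0.0]
ft_force: [-0.0, 1.2, 1.3]
width: 0.0408
grip_force: 15.0
```

Emit:
{"api": "play_rows", "payload": {"claw": [1, 1, 0, 0, 0, 0, 0], "delta_pos": [[0, 0, 0.003], [0, 0, 0], [0, 0, 0], [0, 0, 0], [0, 0, 0], [0, 0, 0], [0, 0, 0]], "delta_rot": [[0, 0, 0], [0, 0, 0], [0, 0, 0], [0, 0, 0], [0, 0, 0], [0, 0, 0], [0, 0, 0]]}}

```text
time: 17.05
ee_pos: [0.6342, -0.0083, 0.0734]
eef_rot: [1.0, -0.005, -0.0, 0.0]
ft_force: [-0.2, -0.3, -0.6]
width: 0.0727
grip_force: 0.0
```

Emit:
{"api": "play_rows", "payload": {"claw": [0, 0, 0, 0, 0, 0, 0, 0], "delta_pos": [[0, 0, -0.1], [0, 0, -0.2], [0, 0, -0.2], [-0.24, 0, 0], [-0.24, 0, 0], [-0.24, 0, 0], [-0.2, 0, 0], [0, 0, 0]], "delta_rot": [[0, 0, 0], [0, 0, 0], [0, 0, 0], [0, 0, 0], [0, 0, 0], [0, 0, 0], [0, 0, 0], [0, 0, 0]]}}

```text
time: 17.85
ee_pos: [0.4461, -0.007, 0.1733]
eef_rot: [1.0, -0.005, -0.001, 0.001]
ft_force: [0.2, -0.4, 0.6]
width: 0.0869
grip_force: 0.0
```

Emit:
{"api": "play_rows", "payload": {"claw": [0, 0, 0], "delta_pos": [[0, 0, 0], [0, 0, 0], [0, 0, 0]], "delta_rot": [[0, 0, 0], [0, 0, 0], [0, 0, 0]]}}

```text
time: 18.15
ee_pos: [0.4511, -0.0064, 0.1735]
eef_rot: [1.0, -0.005, 0.0, -0.0]
ft_force: [0.1, -0.3, 0.1]
width: 0.0867
grip_force: 0.0
```

```bash
python3 - <<'E'
from h import *
s=r.read_state(); p,K,T,c=cam("wrist"); hsv=cv2.cvtColor(p,cv2.COLOR_RGB2HSV)
print(s["time"],s["ee_pos"].round(4),R.from_quat(s["eef_rot"]).as_matrix().round(4).tolist(),proj(K,T,[.635,-.008,.086]),proj(K,T,[.50,-.053,.1045]))
g=((hsv[...,0]>45)&(hsv[...,0]<85)&(hsv[...,1]>110)).astype(np.uint8)
n,l,st,ce=cv2.connectedComponentsWithStats(g)
for i in range(1,n):
    if st[i,4]>60:
        print("green",st[i].tolist(),ce[i],ray(K,T,ce[i],.056).round(4),cv2.minAreaRect(np.argwhere(l==i)[:,::-1].astype(np.float32)))
cv2.imwrite("pics/w8.png",p[:,:,::-1])
sc,K2,T2,_=cam("scene"); uu=proj(K2,T2,[.635,-.008,.07]).astype(int)
b=cv2.resize(sc[uu[1]-50:uu[1]+50,uu[0]-60:uu[0]+60,::-1],(360,300))
cv2.imwrite("pics/c8.png",np.hstack([p[:300,110:550,::-1],b]))
E
```

```text
18.15 [ 0.4511 -0.0064  0.1735] [[1.0, -0.0091, 0.0002], [-0.0091, -1.0, 0.0006], [0.0002, -0.0006, -1.0]] [324.48966383 -77.17214363] [392.25196572 140.91791378]
green [267, 64, 12, 32, 309] [272.38187702  77.87055016] [0.5453 0.0336 0.056 ] ((272.5, 79.5), (31.0, 11.0), 90.0)
```

View pics/c8.png

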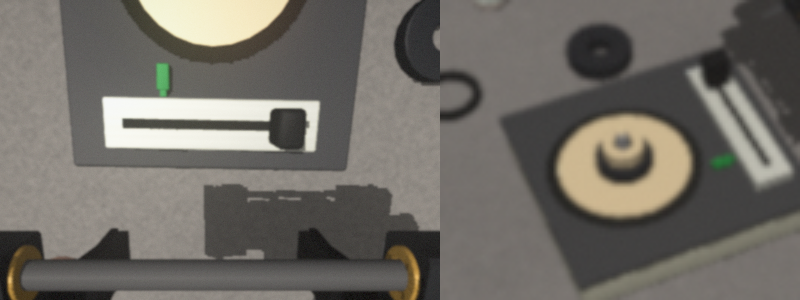

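Both rings are stacked flat on the post. The marker is at about (273,79), the grip's top near (397,128), and the track runs across columns 213–430.

```bash
python3 - <<'E'
from h import *
s=r.read_state(); p,K,T,c=cam("wrist"); v=p.max(2); hsv=cv2.cvtColor(p,cv2.COLOR_RGB2HSV)
# track far and near edge lines in world
m=np.zeros_like(v); m[85:160,205:440]=(v[85:160,205:440]>130)
cols=np.r_[220:365:5]
top=[ray(K,T,(u,np.nonzero(m[:,u])[0].min()-.5),.064)[:2] for u in cols]; bot=[ray(K,T,(u,np.nonzero(m[:,u])[0].max()+.5),.064)[:2] for u in cols]
for L in (top,bot):
    L=np.array(L); f=np.polyfit(L[:,1],L[:,0],1); print("x at y=0",f[1].round(4),"yaw deg",-np.degrees(np.arctan(f[0])))
rows=[ (np.nonzero(m[q])[0].min()-.5,np.nonzero(m[q])[0].max()+.5) for q in (103,)]; print("track ends",[ray(K,T,(u,103),.064).round(4) for u in rows[0]])
g=((hsv[...,0]>45)&(hsv[...,0]<85)&(hsv[...,1]>100))
for q in range(64,97,3):
    x=np.nonzero(g[q,255:290])[0]+255
    if len(x): print(q,x.min(),x.max(),ray(K,T,((x.min()+x.max())/2,q),.056)[:2].round(4))
# grip: dark
d=(v<48).astype(np.uint8); d[:100]=0; d[155:]=0; d[:,:373]=0; d[:,425:]=0
print(v[112:152:3,397],v[128,372:424])
n,l,st,ce=cv2.connectedComponentsWithStats(d); i=st[1:,4].argmax()+1; print(st[i],ce[i],ray(K,T,ce[i],.1045).round(4))
x0,y0,w,h=st[i,:4]
for u in ((x0-.5,y0+h/2),(x0+w-.5,y0+h/2)): print(ray(K,T,u,.1045).round(4))
E
```

```text
x at y=0 0.5304 yaw deg -1.9693241219504678
x at y=0 0.4896 yaw deg -1.1836145340885131
track ends [array([0.5262, 0.0814, 0.064 ]), array([ 0.5246, -0.0888,  0.064 ])]
64 267 277 [0.5551 0.0334]
67 267 278 [0.5529 0.0331]
70 267 278 [0.5507 0.0332]
73 267 278 [0.5485 0.0333]
76 267 278 [0.5463 0.0334]
79 267 278 [0.544  0.0335]
82 267 278 [0.5418 0.0336]
85 267 278 [0.5395 0.0337]
88 268 277 [0.5373 0.0338]
91 270 275 [0.535  0.0339]
94 271 275 [0.5327 0.0337]
[66 70 68 69 62 64 62 62 57 58 60 49 70 79] [ 68  72  71  69  64  64  62  53  51  50  50  49  45  48  51  53  48  59
  56  62  66  68  66  65  65  62  61  65  58  59  58  56  57  56  55  55
  53  54  53  53  49  53  61 107 159 199 216 224 227 228 230 229]
[383 120   3   2   3] [384.         120.33333333] [ 0.5134 -0.0468  0.1045]
[ 0.5129 -0.0458  0.1045]
[ 0.5129 -0.0479  0.1045]
```

Emit:
{"api": "play_rows", "payload": {"claw": [0, 0, 0, 0, 0, 0, 0], "delta_pos": [[0.147, 0.125, 0], [0.147, 0.125, 0], [0, 0, 0.15], [0, 0, 0.15], [0, 0, 0.1], [0, 0, 0], [0, 0, 0]], "delta_rot": [[0, 0, 0.007], [0, 0, 0], [0, 0, 0], [0, 0, 0], [0, 0, 0], [0, 0, 0], [0, 0, 0]]}}

```text
time: 19.0
ee_pos: [0.5083, -0.0576, 0.0938]
eef_rot: [1.0, -0.016, -0.0, -0.0]
ft_force: [0.0, -1.4, 0.7]
width: 0.0869
grip_force: 0.0
```

```bash
python3 - <<'E'
from h import *
s=r.read_state(); p,K,T,c=cam("wrist"); v=p.max(2)
print(s["ee_pos"].round(4),R.from_quat(s["eef_rot"]).as_matrix().round(4).tolist(),proj(K,T,[*s["ee_pos"][:2],.1045]))
cv2.imwrite("pics/w9.png",p[130:330,200:450,::-1].repeat(2,0).repeat(2,1))
E
```

```text
[ 0.5083 -0.0576  0.0938] [[0.9995, -0.0311, -0.0003], [-0.0311, -0.9995, 0.0003], [-0.0003, -0.0003, -1.0]] [324.86168852 257.9491923 ]
```

View pics/w9.png

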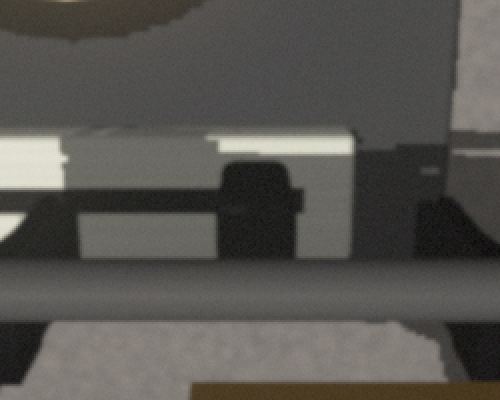

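The grip is between the open fingers at about column 328, and the track looks level in the view, so the tool yaw matches the deck. Lowering and gripping.

Emit:
{"api": "play_rows", "payload": {"claw": [0, 0, 0.5, 1, 1, 1, 1, 1], "delta_pos": [[0, 0, 0.085], [0, 0, 0], [0, 0, 0], [0, 0, 0], [0, 0, 0], [0, 0, 0], [0, 0, 0], [0, 0, 0]], "delta_rot": [[0, 0, 0], [0, 0, 0], [0, 0, 0], [0, 0, 0], [0, 0, 0], [0, 0, 0], [0, 0, 0], [0, 0, 0]], "squeeze": 10}}

```text
time: 19.85
ee_pos: [0.508, -0.0578, 0.0766]
eef_rot: [1.0, -0.016, 0.0, 0.0]
ft_force: [-0.5, 0.3, -0.2]
width: 0.0468
grip_force: 0.0
```

Emit:
{"api": "play_rows", "payload": {"claw": [1, 1, 1], "delta_pos": [[0, 0, 0], [0, 0, 0], [0, 0, 0]], "delta_rot": [[0, 0, 0], [0, 0, 0], [0, 0, 0]]}}

```text
time: 20.15
ee_pos: [0.508, -0.0578, 0.0765]
eef_rot: [1.0, -0.016, 0.0, 0.0]
ft_force: [0.1, -1.7, 0.1]
width: 0.0232
grip_force: 0.8
```

Emit:
{"api": "play_rows", "payload": {"claw": [1, 1, 1], "delta_pos": [[0, 0, 0], [0, 0, 0], [0, 0, 0]], "delta_rot": [[0, 0, 0], [0, 0, 0], [0, 0, 0]]}}

```text
time: 20.45
ee_pos: [0.5079, -0.0579, 0.0765]
eef_rot: [1.0, -0.016, -0.0, 0.0]
ft_force: [0.1, -1.4, 0.2]
width: 0.0201
grip_force: 10.0
```

Emit:
{"api": "play_rows", "payload": {"claw": [1, 1, 1, 1, 1, 1, 1, 1], "delta_pos": [[0, -0.03, 0], [0, -0.08, 0], [0, -0.1, 0], [0, -0.1, 0], [0, -0.1, 0], [0, -0.05, 0], [0, 0, 0], [0, 0, 0]], "delta_rot": [[0, 0, 0], [0, 0, 0], [0, 0, 0], [0, 0, 0], [0, 0, 0], [0, 0, 0], [0, 0, 0], [0, 0, 0]]}}

```text
time: 21.25
ee_pos: [0.5105, 0.0343, 0.0765]
eef_rot: [1.0, -0.015, -0.0, -0.0]
ft_force: [-2.8, 1.7, 2.1]
width: 0.0198
grip_force: 10.0
```

Emit:
{"api": "play_rows", "payload": {"claw": [0, 0, 0, 0, 0, 0, 0, 0], "delta_pos": [[0, 0, 0], [0, 0, 0], [0, 0, 0], [0, 0, 0], [0, 0, -0.1], [0, 0, -0.2], [0, 0, -0.2], [-0.2, 0, 0]], "delta_rot": [[0, 0, 0], [0, 0, 0], [0, 0, 0], [0, 0, 0], [0, 0, 0], [0, 0, 0], [0, 0, 0], [0, 0, 0]]}}

```text
time: 22.05
ee_pos: [0.4761, 0.0359, 0.182]
eef_rot: [1.0, -0.016, 0.005, -0.001]
ft_force: [0.4, 1.3, 0.4]
width: 0.0762
grip_force: 0.0
```

Emit:
{"api": "play_rows", "payload": {"claw": [0, 0, 0, 0, 0], "delta_pos": [[-0.1, 0, 0], [0, 0, 0], [0, 0, 0], [0, 0, 0], [0, 0, 0]], "delta_rot": [[0, 0, 0], [0, 0, 0], [0, 0, 0], [0, 0, 0], [0, 0, 0]]}}

```text
time: 22.55
ee_pos: [0.4514, 0.0361, 0.1763]
eef_rot: [1.0, -0.016, -0.0, -0.0]
ft_force: [0.5, -0.3, -0.3]
width: 0.087
grip_force: 0.0
```

```bash
python3 - <<'E'
from h import *
s=r.read_state(); p,K,T,c=cam("wrist"); v=p.max(2); hsv=cv2.cvtColor(p,cv2.COLOR_RGB2HSV)
print(s["ee_pos"].round(4),s["width"],s["ft_force"].round(1))
g=((hsv[...,0]>45)&(hsv[...,0]<85)&(hsv[...,1]>100)); ys,xs=np.nonzero(g)
ym,xm=np.median(ys),np.median(xs); print("marker",ray(K,T,(xm,ym),.056).round(4))
q=int(proj(K,T,[.51,.0345,.1045])[1]); print(proj(K,T,[.51,.0345,.1045]))
for dz in (q-12,q+10):
    x=np.arange(270,380); b=v[dz,x]; d=x[b<95]; print(dz,d.min(),d.max(),[ray(K,T,(u,dz),.1045)[:2].round(4) for u in (d.min(),d.max())])
E
```

```text
[0.4514 0.0361 0.1763] 0.08698459286352153 [ 0.5 -0.3 -0.3]
marker [0.2588 0.0473 0.056 ]
[324.14953301 126.64847835]
114 311 337 [array([0.5186, 0.0431]), array([0.5181, 0.0256])]
136 311 337 [array([0.504 , 0.0437]), array([0.5034, 0.0259])]
```

The grip's centre is at y ≈ 0.0345. I'll re-measure the marker numerically with a tighter window.

```bash
python3 - <<'E'
from h import *
p,K,T,c=cam("wrist"); hsv=cv2.cvtColor(p,cv2.COLOR_RGB2HSV)
u=proj(K,T,[.545,.0335,.056]).astype(int); a=(slice(u[1]-25,u[1]+25),slice(u[0]-25,u[0]+25)); h=hsv[a]
ys,xs=np.nonzero((h[...,0]>45)&(h[...,0]<85)&(h[...,1]>100)); print(len(xs),np.ptp(xs),np.ptp(ys))
w=ray(K,T,((xs.min()+xs.max())/2+u[0]-25,np.median(ys)+u[1]-25),.056); print(w.round(4))
print("target y at grip x .51:",w[1]+.031*(w[0]-.51))
p,K,T,c=cam("top"); hs=cv2.cvtColor(p,cv2.COLOR_RGB2HSV)
for n,pt in dict(post=[.6345,-.008,.086]).items():
    q=proj(K,T,pt).astype(int); b=p[q[1]-10:q[1]+11,q[0]-10:q[0]+11]; print(b.max(2)[::2,::2])
print(r.close_job())
E
```

```text
335 11 31
[0.5451 0.0338 0.056 ]
target y at grip x .51: 0.03492821337717076
[[179 179 180 179 179 178 178 177 177 177 177]
 [179 180 179 178 170 169 176 177 178 177 177]
 [179 179 169 118 105 128 114 137 176 177 177]
 [180 165  83 146 175 176 174 150 111 176 177]
 [178 103 127 178 157 113 152 178 134 122 178]
 [173  70 172 173  82  71  84 176 168  62 172]
 [172  65 166 175 100  70  86 175 166  47 172]
 [172  63 107 178 172 136 173 177 123  51 172]
 [175  73  68 129 170 177 172 148  46  72 172]
 [179 139  61  62  77  85  72  50  54  97 173]
 [180 179 132  69  56  55  53  55  96 171 177]]
the job is handed in; nothing more can be done
None
```

I handed in the job at about 22.6 s on the robot's clock: both rings are stacked home on the post, and the slider grip's measured centre is within about 0.5 mm of the green marker's line. I viewed 13 pictures, over the limit of 10, and the job was handed in without a verdict being shown.

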